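# Fit the length stop onto the gauge rail and click it home

## Task

Pick up the loose aluminium stop block, thread it over the free end of the square steel gauge rail and slide it gently along the bar until the sprung ball hidden under the bar clicks into the groove in the middle of the block's bore. Leave it sitting in the click, let go, and do not force it against the rail or disturb the tape measure, the tube offcut and the spanner.

Things in the scene. Friction and masses are not known exactly. Their poses are not given: they have to be found in the camera images.
- stop_block: Loose aluminium block, 44.5 mm wide (x; grasp across this), 60 long (y), 45 high, about 0.22 kg. Square through bore 26.5 x 26.5 mm along its y, axis 22.75 mm above the underside. Floor of the bore 9.5 mm thick, the last 5.5 mm at each end sloping down 35 degrees as lead-in. Both ends alike: either may go first, right way up (two dark screws and a line on top). Origin: centre of underside.
- block_bore (a point): Middle of the block's bore, on its axis and half way along; axes as the block's. Right under it a V groove runs across the bore's floor, 10.2 mm wide at the top, flanks at 40 degrees: the ball's seat. A released block within about 3 mm of the click is drawn to the middle by the ball.
- rail: Gauge rail, fixed: grey foot 100 x 60 x 12 mm, upright 50 x 50 mm, 130 high, and a level oiled steel bar 24 x 24 mm along the rail's +y from the upright, axis 110 mm above the bench. Collar at the bar's root to y = 28.5 mm, free end at y = 185 mm. Origin: centre of the foot's underside. The ball under the bar sits anywhere from y = 66 to 120 mm, different each time, hidden from above.
- rail_nose (a point): Centre of the bar's free end, on its axis; axes as the rail's (y points outward, off the bar). The last 12 mm of the bar taper to 14 x 14 mm.
- tape_measure: Bystander: yellow tape measure, 34 x 84 x 60 mm, on the bench; origin at the centre of its underside.
- tube_offcut: Bystander: dark square steel tube offcut, 30 x 120 x 30 mm, on the bench; origin at the centre of its underside.
- spanner_17: Bystander: open-ended spanner, 32 x 188 x 5 mm, on the bench; origin at the centre of its underside.
- ball_zone (a point): Point on the bar's underside, rail y = 93 mm. The 13 mm ball stands 6 mm out within 27 mm of it along y. Pushing the block's end onto it takes about 5 to 14 N along the bar; then an even drag, until about 30 mm on the click: the drag drops by 3 N or more or turns to a pull; where it rises again is the middle. Pushing out takes 5 to 14 N. Seated, the ball presses the block down with 4 to 5 N.
There are look-alikes about, which are no part of the job. Of the things like the stop_block, leave any that is green; of the rest the smaller one is meant.

How it is judged:
On the way:
1. the block is threaded on the bar (y of block_bore in the frame of rail_nose between -0.145 and -0.01 m and x of block_bore in the frame of rail_nose between -0.004 and 0.004 m and z of block_bore in the frame of rail_nose between -0.004 and 0.004 m), for 0.1 s.
At the end, for the whole second after the job is handed in: The block is on the bar, upright, at rest and let go, with the sprung ball seated in its groove: its middle lies 61 to 123 mm from the bar's free end, where the ball can be, and it bears on the bar with 4.5 to 10 N (weight and seated ball; less off the ball, more beside the groove) (contact force between stop_block and rail between 4.5 and 10 N and y of block_bore in the frame of rail_nose between -0.123 and -0.061 m and x of block_bore in the frame of rail_nose between -0.003 and 0.003 m and z of block_bore in the frame of rail_nose between -0.004 and 0.004 m and angle between stop_block's own z axis and vertical below 0.3 rad and linear speed of stop_block below 0.01 m/s and contact force between stop_block and the fingers below 0.05 N); the robot touches nothing.
It fails at once if the block is pressed against the gauge rail with more than 25 N (contact force between stop_block and rail above 25 N).
It fails at once if the arm or hand presses on the gauge rail with more than 15 N (contact force between the arm and rail above 15 N).
It fails at once if a bystander is moved by more than 20 mm (distance of any of tape_measure, tube_offcut, spanner_17 from where it was at the start of the episode above 0.02 m).
It also fails if it takes over 56 s, if anything falls off the work surface, if the arm or the gripper's body presses on something with over 40 N, if the wrist force passes 120 N, or if a joint passes its speed limit or range.

## Robot

A 7-joint arm with a two-finger parallel gripper is mounted at the origin on a cart in front of the work surface, level with it; the furniture and walls round the work are solid. World frame = base frame: x ahead of the robot, y to its left, z up, the work surface at z = 0. Lengths are in m, angles in rad, forces in N, time in s.
With the tool pointing down it reaches from about 0.4 to 0.85 m from the base axis. Payload 4.5 kg.
Tool frame: the origin (TCP) lies at the very end of the fingers, on their centre line; the grasp point (between the pads) lies 19 mm behind it; z points along the fingers, y is the line along which they close (so a half turn about z gives the same grasp; the last joint's range is limited). The gripper opens to 88 mm and grips with 3 to 60 N. Pads are 18 mm wide; open, the fingers measure 123 mm over their backs; the gripper's body (75 mm by 187 mm) begins 45 mm behind the grasp point.
Start: joints at [-1.072, 0.689, -0.195, 1.565, 0.157, 0.902, -0.215], TCP at [0.28, 0.559, 0.215] pointing down, gripper open.
Joint ranges: [-3.01, 3.01], [-0.46, 2.08], [-1.47, 1.51], [0.13, 2.56], [-1, 4.14], [0.04, 2.09], [-2.66, 2.66]. Speed limits (rad/s): [2.57, 2.57, 3.14, 3.14, 3.14, 3.14, 3.14].

## Interface

Orientations are given as a unit quaternion [x, y, z, w].
In Python, from plant import r gives the robot as it stands. The module is installed in compiled form; this text tells all that it offers.
- The arm moves only by the tool step_arm, never from a script. Its argument "increments" is a list of rows, each a list of 2 entries, a list of its own where there are three numbers: the shift along the world's x, y, z in cm, then the turn, a rotation vector about the world's x, y, z in degrees. A call has exactly 10 rows; each row shifts and turns the commanded pose from where the row before left it; what a row does not reach is not made up. A row lasts 1/10 s, in which the tool goes at most 50 mm and 8.59 degrees, less where a joint would pass 70% of its speed; a pose out of reach is approached as far as the arm can. A call is refused whole if a number of a shift passes 5 or a number of a turn 8.59, either way. A call with a gripper value outside its range is refused whole. "fingers" is the opening, from 0 (shut) to 1 (fully open), set as the call begins (left out, the last holds). The fingers move at their own pace and stop on an object; "grip_force" is the grip in N (left out, the last holds). Time passes only in rows, so rows that do not move let the fingers close, or fill a call up. It gives the time, the measured TCP pose, the force, the opening and the grip force at its end, in the units of the state.
- r.get_state(): the state, without advancing time (a new reading comes with each control period).
- r.snapshot(name): name is "scene" or "top"; returns (picture, depth): 400x640x3 uint8, red, green, blue; 400x640 float32, m along the optical axis (not along the pixel's ray), 0 where there is no reading.
- r.calibration(name): a dict with "fov_y" (degrees; the focal length in pixels is half the picture's height over the tangent of half this angle, whatever the lens; pixels are square), "cx", "cy" (the principal point, pixels), "R" (3x3) and "t" (3): a world point X has camera coordinates R X + t. Camera axes: x right, y down, z forward; pixel columns grow to the right and rows downward; lengths in m; the calibration is good to about 2 mm. A picture is of the moment at which its call begins. calibration takes no time and is no camera call.
- r.finish_job(): hands the job in; it is judged then, once.
The state is a dict: "clock": time; "q": joint angles; "qd": joint speeds; "joint_torque": joint torques, N m; "tool_pos": TCP position; "eef_rot": TCP orientation; "contact_force": force on the tool from outside, world axes, zero at the start; "moment": the same for the moment, N m; "opening": opening from 0.0 (shut) to 1.0 (fully open); "finger_force": force on a finger pad.
Only numpy, scipy, OpenCV 4.12 (cv2) and the standard library are available. Lean on these libraries where they do the work, as an engineer would, in place of code of your own. Each camera call takes 0.05 s, during which the arm holds its last target. There are 200 camera calls.

## Working session

There is one attempt and no reset: what is moved stays moved. The work goes in short steps, Python scripts to look and compute and a tool call to move; the robot and the scene stay as the last step left them, time stands still between calls to the robot, and variables do not carry over. Pictures are saved under pics/ and viewed, at most 10 in all, crops included, and the job is handed in when it is done.

Besides the shell and the picture viewer there is one more tool, called after "Request:" as name(argument=value, ...) on one line, values as JSON. step_arm: Moves the arm, as the interface text tells. Its arguments: {"type":"object","properties":{"increments":{"type":"array","items":{"type":"array"}},"fingers":{"type":"number"},"grip_force":{"type":"number"}},"required":["increments"]}

```bash
mkdir -p pics
cat > h.py <<'E'
import numpy as np, cv2
from plant import r
def snap(n):
    p,d=r.snapshot(n); c=r.calibration(n); return p,d,c
def cloud(d,c):
    f=200/np.tan(np.radians(c["fov_y"]/2)); v,u=np.mgrid[:400,:640]
    P=np.stack([(u-c["cx"])/f*d,(v-c["cy"])/f*d,d],-1)
    W=(P-np.array(c["t"]))@np.array(c["R"]); W[d<=0]=np.nan; return W
E
python3 - <<'E'
from h import *
for n in("scene","top"):
    p,d,c=snap(n); cv2.imwrite(f"pics/{n}0.png",p[...,::-1]); np.savez(f"{n}0.npz",p=p,d=d,W=cloud(d,c))
    print(n,c,(d>0).mean())
s=r.get_state();print(s)
E
```

```text
scene {'fov_y': 49.262714854881644, 'cx': 318.27826076695646, 'cy': 197.38188292083478, 'R': array([[-0.8678192 , -0.49686962,  0.00322882],
       [-0.20286578,  0.34837308, -0.91514025],
       [ 0.45358055, -0.79483129, -0.40312269]]), 't': array([0.68925228, 0.03317869, 1.16808811])} 0.99595703125
top {'fov_y': 44.87998476745816, 'cx': 322.2273360731495, 'cy': 195.9539617271303, 'R': array([[ 0.02172022, -0.99972473,  0.0088711 ],
       [-0.98183593, -0.02300274, -0.18833237],
       [ 0.18848459, -0.00461935, -0.98206528]]), 't': array([0.42387879, 0.55076678, 1.17579477])} 0.99607421875
{'clock': 0.1, 'q': array([-1.0721965 ,  0.68988682, -0.19451113,  1.56620458,  0.1573103 ,
        0.90250354, -0.21508263]), 'qd': array([ 0.00076295, -0.00130494, -0.00012796, -0.00250403,  0.00112581,
       -0.00202752,  0.00013194]), 'joint_torque': array([-3.52705945e-03, -5.28491807e+01, -1.27145637e+00, -1.53837436e+01,
       -5.25639381e-02,  1.93141008e-03,  2.95357415e-05]), 'tool_pos': array([0.27993717, 0.55814542, 0.21460778]), 'eef_rot': array([ 2.30270298e-01,  9.73126374e-01, -7.96561709e-04, -1.20808861e-04]), 'contact_force': array([ 0.16411304, -0.43328432, -0.26152329]), 'moment': array([-0.00403219,  0.00445943,  0.00366216]), 'finger_force': 0.0, 'opening': 1.0005180271456635}
```

View pics/scene0.png

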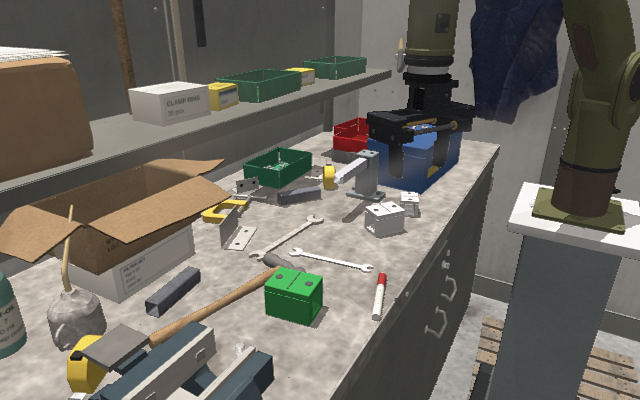

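View pics/top0.png

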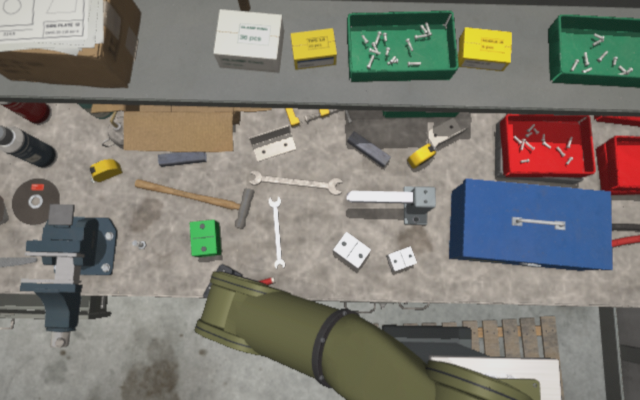

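Scene view: the rail's upright is at about (368,170), with its bar running to (330,175). Stop-block candidates in the top view are green at (204,238), white large at (351,250) and white small at (402,259). The green one is out, and the small one at (402,259) fits "smaller of the rest". I'll check that by measuring and with one enlarged crop.

```bash
cat > m.py <<'E'
from h import *
z=np.load("top0.npz"); W=z["W"]; p=z["p"]
def reg(u0,u1,v0,v1,lo,hi,tag):
    S=W[v0:v1,u0:u1]; m=(S[...,2]>lo)&(S[...,2]<hi); P=S[m]
    if len(P)<5: print(tag,"none");return
    r_=cv2.minAreaRect((P[:,:2]*1000).astype(np.float32)); print(tag,len(P),"z",np.median(P[:,2]).round(4),"ctr mm",np.round(r_[0],1),"size",np.round(r_[1],1),"ang",round(r_[2],1))
reg(325,375,228,275,.03,.08,"big"); reg(383,420,243,277,.03,.08,"small"); reg(185,222,215,262,.03,.1,"green")
reg(340,440,180,215,.105,.128,"bar"); reg(405,445,180,215,.125,.14,"upright")
reg(400,440,185,230,.006,.02,"foot")
print(np.nanmedian(W[270:280,340:400,2]),W[197,360],W[197,425])
c=p[165:290,300:460]; cv2.imwrite("pics/crop1.png",cv2.resize(c,None,fx=5,fy=4.7,interpolation=cv2.INTER_CUBIC)[:590,...,::-1])
E
python3 m.py
```

```text
big 741 z 0.0579 ctr mm [408.4 360. ] size [76.8 57.2] ang 54.8
small 439 z 0.0455 ctr mm [390.1 233.3] size [44.2 60.6] ang 20.9
green 969 z 0.0631 ctr mm [429.9 727.2] size [84.9 64.3] ang 7.1
bar 838 z 0.1222 ctr mm [527.8 273.6] size [ 51.1 207.2] ang 2.3
upright 458 z 0.1303 ctr mm [532.  203.1] size [68.4 50.8] ang 89.1
foot 316 z 0.0123 ctr mm [526.9 193. ] size [ 68.3 107.5] ang 84.0
-0.00012798229298712933 [0.52745769 0.34626888 0.11907842] [0.52851321 0.19369261 0.13235034]
```

View pics/crop1.png

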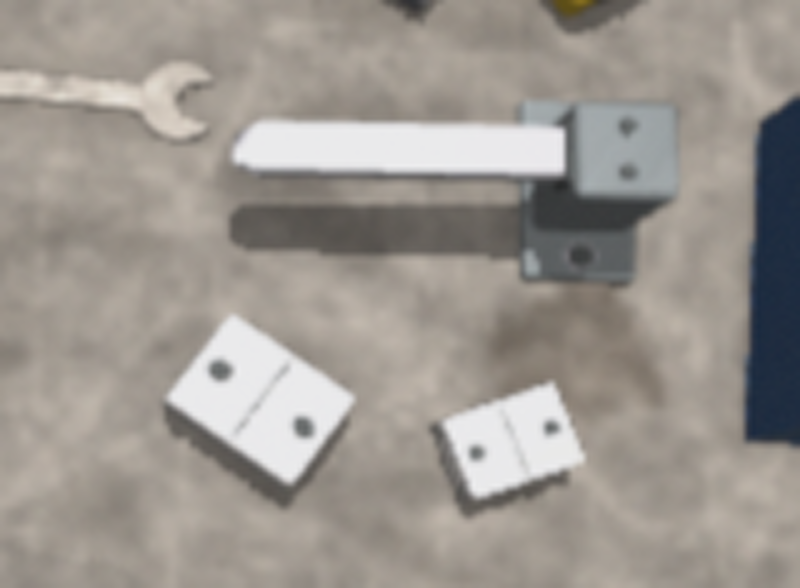

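The crop shows the small block at about (402,259) with two screws and a line on top. It measures 44.2 x 60.6 mm with its top at 45.5 mm, so it matches; the larger white one measures 57 x 77 x 58 mm. Next I'll measure the bar's line more precisely.

```bash
cat > bar.py <<'E'
from h import *
def bar(W,ylo=.24,yhi=.35):
    "centre line x=a+b*y of the bar top and upright/nose ends"
    S=W[180:215,335:445].reshape(-1,3); S=S[(S[:,2]>.1175)&(S[:,2]<.127)]
    B=S[(S[:,1]>ylo)&(S[:,1]<yhi)]
    bins=np.arange(ylo,yhi,.004); L=[]
    for b in bins:
        q=B[(B[:,1]>=b)&(B[:,1]<b+.004)]
        if len(q)>5: L.append((b+.002,q[:,0].min(),q[:,0].max()))
    L=np.array(L); return [np.polyfit(L[:,0],L[:,k],1) for k in(1,2)],L,S[:,1].max(),np.median(B[:,2])
if __name__=="__main__":
    W=np.load("top0.npz")["W"]; f,L,ym,z=bar(W)
    for k in f: print("slope",k[0],"x at .3",np.polyval(k,.3))
    print("flat end y",ym,"z",z,"width",np.median(L[:,2]-L[:,1]))
    S=W[175:215,400:445].reshape(-1,3);S=S[(S[:,2]>.127)&(S[:,2]<.135)];print("upright x",np.percentile(S[:,0],[1,99]),"y",np.percentile(S[:,1],[1,99]))
    S=W[185:210,335:440].reshape(-1,3);S=S[(S[:,2]>.09)&(S[:,2]<.135)];print("max y",S[:,1].max())
    T=W[175:270,448:612].reshape(-1,3);T=T[T[:,2]>.1];print("toolbox y max",np.percentile(T[:,1],99),"z",T[:,2].max(),"x",np.percentile(T[:,0],[1,99]))
E
python3 bar.py
```

```text
slope 0.0009346984653097953 x at .3 0.5197713079953611
slope -0.011378395947174162 x at .3 0.542408476554494
flat end y 0.37733434315881653 z 0.12238793866906518 width 0.02250849059299781
upright x [0.5071868  0.55584049] y [0.16922732 0.21891674]
max y 0.3773389627152752
toolbox y max 0.10597571534837162 z 0.1702077914492396 x [0.37572996 0.56771007]
```

Request:
step_arm(increments=[[[1.1, -3.25, 0], [0, 0, -4.25]], [[1.1, -3.25, 0], [0, 0, -4.25]], [[1.1, -3.25, 0], [0, 0, -4.25]], [[1.1, -3.25, 0], [0, 0, -4.25]], [[1.1, -3.25, 0], [0, 0, -4.25]], [[1.1, -3.25, 0], [0, 0, -4.25]], [[1.1, -3.25, 0], [0, 0, -4.25]], [[1.1, -3.25, 0], [0, 0, -4.25]], [[1.1, -3.25, 0], [0, 0, -4.25]], [[1.1, -3.25, 0], [0, 0, -4.25]]], fingers=1, grip_force=20)

```text
clock: 1.1
tool_pos: [0.3902, 0.2323, 0.2152]
eef_rot: [0.569, 0.823, -0.0, -0.0]
contact_force: [0.9, 1.0, -0.3]
opening: 1.001
finger_force: 0.0
```

Request:
step_arm(increments=[[[0, 0, -2.5], [0, 0, 0]], [[0, 0, -3], [0, 0, 0]], [[0, 0, -3], [0, 0, 0]], [[0, 0, -3], [0, 0, 0]], [[0, 0, -3], [0, 0, 0]], [[0, 0, -2.5], [0, 0, 0]], [[0, 0, -2], [0, 0, 0]], [[0, 0, -1.2], [0, 0, 0]], [[0, 0, -0.7], [0, 0, 0]], [[0, 0, 0], [0, 0, 0]]])

```text
clock: 2.1
tool_pos: [0.3904, 0.2339, 0.0063]
eef_rot: [0.567, 0.824, -0.001, -0.0]
contact_force: [0.1, 0.4, 1.0]
opening: 1.006
finger_force: 0.0
```

Request:
step_arm(increments=[[[0, 0, 0], [0, 0, 0]], [[0, 0, 0], [0, 0, 0]], [[0, 0, 0], [0, 0, 0]], [[0, 0, 0], [0, 0, 0]], [[0, 0, 0], [0, 0, 0]], [[0, 0, 0], [0, 0, 0]], [[0, 0, 0], [0, 0, 0]], [[0, 0, 0], [0, 0, 0]], [[0, 0, 0], [0, 0, 0]], [[0, 0, 0], [0, 0, 0]]], fingers=0, grip_force=30)

```text
clock: 3.1
tool_pos: [0.3899, 0.2336, 0.0068]
eef_rot: [0.567, 0.824, -0.001, -0.0]
contact_force: [-1.9, -1.0, 5.1]
opening: 0.503
finger_force: 30.0
```

Request:
step_arm(increments=[[[0, 0, 0.5], [0, 0, 0]], [[0, 0, 2], [0, 0, 0]], [[0, 0, 2.5], [0, 0, 0]], [[0, 0, 2.5], [0, 0, 0]], [[0, 0, 2], [0, 0, 0]], [[0, 0, 1.5], [0, 0, 0]], [[0, 2, 0], [0, 0, -4]], [[0, 3, 0], [0, 0, -4]], [[0, 3.5, 0], [0, 0, -4]], [[0, 3.5, 0], [0, 0, -4]]])

```text
clock: 4.1
tool_pos: [0.3907, 0.3551, 0.1169]
eef_rot: [0.678, 0.735, 0.0, -0.0]
contact_force: [1.1, -1.3, -3.0]
opening: 0.504
finger_force: 30.0
```

Request:
step_arm(increments=[[[0, 3, 0], [0, 0, -4]], [[0, 3, 0], [0, 0, -0.7]], [[1, 2, 0], [0, 0, 0]], [[2, 1, 0], [0, 0, 0]], [[3, 0, -0.5], [0, 0, 0]], [[3, 0, -0.5], [0, 0, 0]], [[3, 0, -0.5], [0, 0, 0]], [[1.5, 0, -0.5], [0, 0, 0]], [[0.6, 0, -0.25], [0, 0, 0]], [[0, 0, 0], [0, 0, 0]]])

```text
clock: 5.1
tool_pos: [0.5315, 0.4433, 0.0933]
eef_rot: [0.706, 0.708, -0.001, -0.0]
contact_force: [0.5, -0.5, -2.1]
opening: 0.503
finger_force: 30.0
```

```bash
cat > look.py <<'E'
from bar import *
import sys
n=sys.argv[1]
p,d,c=snap("top"); W=cloud(d,c); np.savez(f"top{n}.npz",p=p,d=d,W=W); cv2.imwrite(f"pics/top{n}.png",cv2.resize(p[140:260,260:440],None,fx=4,fy=4,interpolation=cv2.INTER_CUBIC)[...,::-1])
s=r.get_state(); print({k:np.round(s[k],4) for k in("clock","q","tool_pos","eef_rot","contact_force","moment")})
f,L,ym,z=bar(W)
for k in f: print("slope",k[0],"x at .3",np.polyval(k,.3))
print("end",ym,"z",z)
E
python3 look.py 1
```

```text
{'clock': np.float64(5.15), 'q': array([-0.8226,  0.9254,  0.1212,  1.4449, -0.1392,  0.7817, -0.6469]), 'tool_pos': array([0.5304, 0.4439, 0.0937]), 'eef_rot': array([ 7.060e-01,  7.082e-01, -1.000e-03, -6.000e-04]), 'contact_force': array([-0.1013,  0.1048, -2.3922]), 'moment': array([-0.0783,  0.0948, -0.016 ])}Traceback (most recent call last):
  File "look.py", line 6, in <module>
    f,L,ym,z=bar(W)
             ~~~^^^
  File "bar.py", line 10, in bar
    L=np.array(L); return [np.polyfit(L[:,0],L[:,k],1) for k in(1,2)],L,S[:,1].max(),np.median(B[:,2])
                                      ~^^^^^
IndexError: too many indices for array: array is 1-dimensional, but 2 were indexed
```

View pics/top1.png

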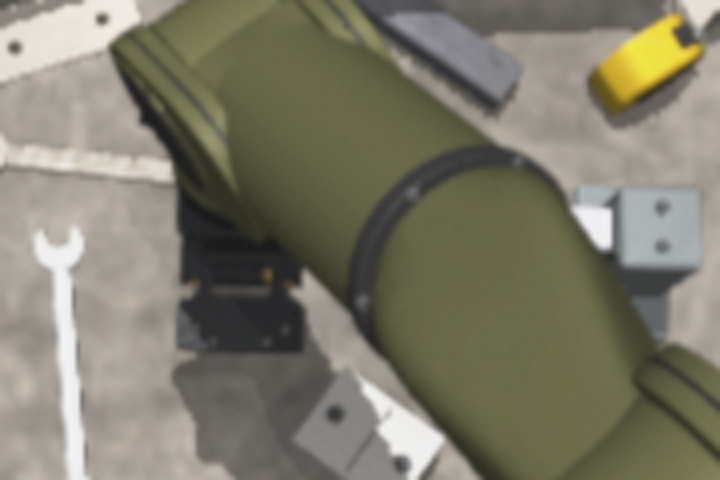

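The top view is blocked by the arm's link, so I'll use the scene camera.

Run:
```python
from h import *
p,d,c=snap("scene"); np.savez("scene1.npz",p=p,d=d,W=cloud(d,c))
cv2.imwrite("pics/s1.png",cv2.resize(p[110:240,270:430],None,fx=4.6,fy=4.6,interpolation=cv2.INTER_CUBIC)[...,::-1])
```

```text
(no output)
```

View pics/s1.png

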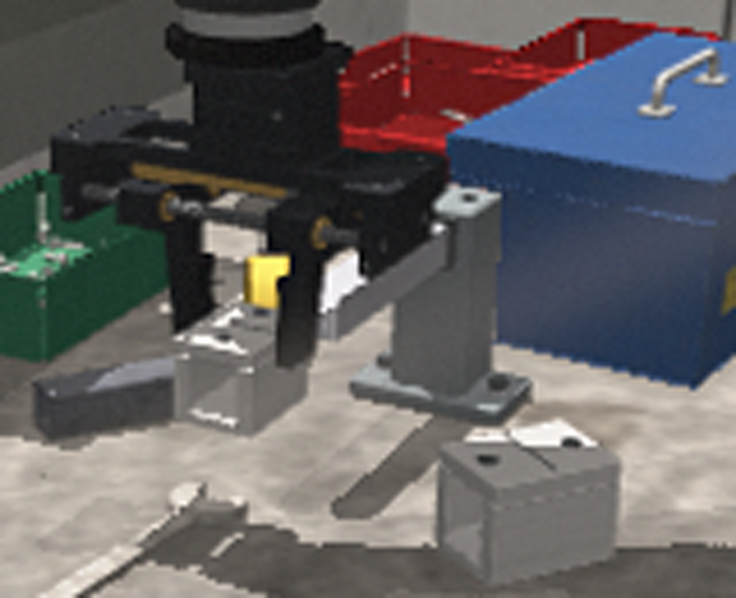

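The scene view shows the block held level at crop (240,370), in front of the bar's nose at crop (330,320). I'll compare the -x faces and heights of the bar and block in this one view.

Run:
```python
from h import *
W=np.load("scene1.npz")["W"][110:240,270:430]; v,u=np.mgrid[:130,:160]
def face(u0,u1,v0,v1,ok,tag,ax):
    s=W[v0:v1,u0:u1].reshape(-1,3); s=s[ok(s)]
    oth=[i for i in (0,1) if i!=ax][0]
    p=np.polyfit(s[:,oth],s[:,ax],1); res=s[:,ax]-np.polyval(p,s[:,oth]); k=abs(res)<.003
    p=np.polyfit(s[k,oth],s[k,ax],1)
    print(tag,len(s),"slope",p[0].round(4),"val@mean",np.polyval(p,s[k,oth].mean()).round(4),"at",s[k,oth].mean().round(4),"med",np.median(s[:,ax]).round(4),"z 2..98",np.percentile(s[k,2],[2,50,98]).round(4))
face(70,97,52,74,lambda s:(abs(s[:,0]-.519)<.006)&(s[:,2]>.095)&(s[:,2]<.122)&(s[:,1]<.365),"bar -x face",0)
face(55,68,70,94,lambda s:(abs(s[:,0]-.508)<.007)&(abs(s[:,1]-.443)<.03)&(s[:,2]>.07),"block -x face",0)
face(36,58,70,95,lambda s:(abs(s[:,1]-.473)<.008)&(s[:,2]>.07),"block +y end",1)
s=W[62:80,38:62].reshape(-1,3); s=s[(s[:,2]>.128)&(s[:,2]<.142)&(abs(s[:,1]-.44)<.04)&(abs(s[:,0]-.53)<.03)]; print("block top z",len(s),np.median(s[:,2]),s[:,:2].min(0),s[:,:2].max(0))
s=W[45:75,68:85].reshape(-1,3); s=s[(s[:,2]>.118)&(s[:,2]<.127)&(s[:,1]<.37)&(s[:,1]>.22)]; print("bar top z",len(s),np.median(s[:,2]),s[:,:2].min(0),s[:,:2].max(0))
```

```text
bar -x face 200 slope 0.0016 val@mean 0.5154 at 0.3019 med 0.5155 z 2..98 [0.0977 0.1088 0.1212]
block -x face 180 slope 0.0014 val@mean 0.5066 at 0.4503 med 0.5066 z 2..98 [0.0878 0.104  0.1317]
block +y end 310 slope 0.0173 val@mean 0.4739 at 0.5289 med 0.4742 z 2..98 [0.0869 0.1089 0.1316]
block top z 233 0.1312183314456442 [0.50135169 0.41697925] [0.55910198 0.4782596 ]
bar top z 68 0.12110106519667443 [0.51423404 0.29906562] [0.53821892 0.36989277]
```

The bar axis is at x ≈ 0.5274 and the block centre at ≈ 0.5289. The two are parallel and the height is right, so I'll shift x by −1.5 mm and thread the block.

Request:
step_arm(increments=[[[-0.15, 0, 0.03], [0, 0, 0]], [[0, -0.5, 0], [0, 0, 0]], [[0, -0.5, 0], [0, 0, 0]], [[0, -0.5, 0], [0, 0, 0]], [[0, -0.5, 0], [0, 0, 0]], [[0, -0.5, 0], [0, 0, 0]], [[0, -0.5, 0], [0, 0, 0]], [[0, -0.5, 0], [0, 0, 0]], [[0, -0.3, 0], [0, 0, 0]], [[0, -0.2, 0], [0, 0, 0]]], grip_force=45)

```text
clock: 6.2
tool_pos: [0.5301, 0.4035, 0.0945]
eef_rot: [0.706, 0.708, -0.0, -0.0]
contact_force: [0.6, 0.3, -1.6]
opening: 0.5
finger_force: 45.0
```

Request:
step_arm(increments=[[[0, -0.3, 0], [0, 0, 0]], [[0, -0.3, 0], [0, 0, 0]], [[0, -0.3, 0], [0, 0, 0]], [[0, -0.3, 0], [0, 0, 0]], [[0, -0.2, 0], [0, 0, 0]], [[0, -0.2, 0], [0, 0, 0]], [[0, -0.2, 0], [0, 0, 0]], [[0, -0.2, 0], [0, 0, 0]], [[0, 0, 0], [0, 0, 0]], [[0, 0, 0], [0, 0, 0]]])

```text
clock: 7.2
tool_pos: [0.53, 0.384, 0.0945]
eef_rot: [0.706, 0.708, -0.0, -0.0]
contact_force: [-0.4, -0.1, -2.6]
opening: 0.498
finger_force: 45.0
```

Request:
step_arm(increments=[[[0, -0.2, 0], [0, 0, 0]], [[0, -0.2, 0], [0, 0, 0]], [[0, -0.2, 0], [0, 0, 0]], [[0, -0.2, 0], [0, 0, 0]], [[0, -0.2, 0], [0, 0, 0]], [[0, -0.2, 0], [0, 0, 0]], [[0, -0.2, 0], [0, 0, 0]], [[0, -0.2, 0], [0, 0, 0]], [[0, -0.2, 0], [0, 0, 0]], [[0, 0, 0], [0, 0, 0]]])

```text
clock: 8.2
tool_pos: [0.5301, 0.3654, 0.0945]
eef_rot: [0.706, 0.708, -0.0, -0.0]
contact_force: [-0.8, -0.0, -1.9]
opening: 0.499
finger_force: 45.0
```

```bash
cat > sv.py <<'E'
from h import *
import sys
p,d,c=snap("scene"); n=sys.argv[1]; np.savez(f"scene{n}.npz",p=p,d=d,W=cloud(d,c)); W=cloud(d,c)[110:240,270:470]
cv2.imwrite(f"pics/s{n}.png",cv2.resize(p[110:240,270:430],None,fx=4.6,fy=4.6,interpolation=cv2.INTER_CUBIC)[...,::-1])
s=r.get_state(); print({k:np.round(s[k],4) for k in("clock","tool_pos","contact_force","moment","finger_force")})
y=s["tool_pos"][1]; S=W.reshape(-1,3)
b=S[(abs(S[:,0]-.508)<.006)&(abs(S[:,1]-y)<.028)&(S[:,2]>.085)&(S[:,2]<.13)]; print("block -x face",len(b),np.median(b[:,0]))
e=S[(abs(S[:,0]-.529)<.024)&(abs(S[:,1]-y-.03)<.006)&(S[:,2]>.085)&(S[:,2]<.132)]; print("end y",len(e),np.median(e[:,1])-.03)
t=S[(abs(S[:,0]-.529)<.018)&(abs(S[:,1]-y)<.028)&(S[:,2]>.126)&(S[:,2]<.137)]; print("top z",len(t),np.median(t[:,2]))
E
python3 sv.py 2
```

```text
{'clock': np.float64(8.25), 'tool_pos': array([0.53  , 0.3657, 0.0945]), 'contact_force': array([-0.9476, -0.5378, -1.6413]), 'moment': array([-0.0428,  0.0821, -0.0033]), 'finger_force': np.float64(44.9976)}
block -x face 127 0.506056685442686
end y 230 0.3658837759198905
top z 109 0.13198401696682918
```

View pics/s2.png

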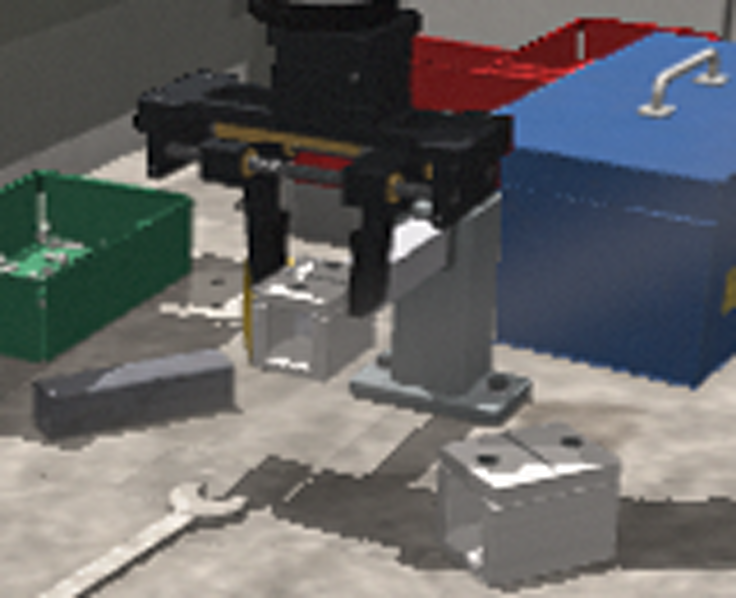

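The scene view shows the block end-on at crop (310,320), threaded on the bar. It is about 0.8 mm to +x and 0.6 mm high, so I'll correct that and then slide gently.

Request:
step_arm(increments=[[[-0.07, 0, -0.05], [0, 0, 0]], [[0, -0.1, 0], [0, 0, 0]], [[0, -0.1, 0], [0, 0, 0]], [[0, -0.1, 0], [0, 0, 0]], [[0, -0.1, 0], [0, 0, 0]], [[0, -0.1, 0], [0, 0, 0]], [[0, -0.1, 0], [0, 0, 0]], [[0, -0.1, 0], [0, 0, 0]], [[0, -0.1, 0], [0, 0, 0]], [[0, -0.1, 0], [0, 0, 0]]])

```text
clock: 9.25
tool_pos: [0.5293, 0.3569, 0.094]
eef_rot: [0.706, 0.708, -0.0, -0.0]
contact_force: [-0.7, -0.9, -1.6]
opening: 0.501
finger_force: 45.0
```

Request:
step_arm(increments=[[[0, -0.06, 0], [0, 0, 0]], [[0, -0.06, 0], [0, 0, 0]], [[0, -0.06, 0], [0, 0, 0]], [[0, -0.06, 0], [0, 0, 0]], [[0, -0.06, 0], [0, 0, 0]], [[0, -0.06, 0], [0, 0, 0]], [[0, -0.06, 0], [0, 0, 0]], [[0, -0.06, 0], [0, 0, 0]], [[0, -0.06, 0], [0, 0, 0]], [[0, -0.06, 0], [0, 0, 0]]])

```text
clock: 10.25
tool_pos: [0.5293, 0.3509, 0.094]
eef_rot: [0.706, 0.708, -0.0, -0.0]
contact_force: [0.6, -0.1, -2.0]
opening: 0.503
finger_force: 45.0
```

Request:
step_arm(increments=[[[0, -0.04, 0], [0, 0, 0]], [[0, -0.04, 0], [0, 0, 0]], [[0, -0.04, 0], [0, 0, 0]], [[0, -0.04, 0], [0, 0, 0]], [[0, -0.04, 0], [0, 0, 0]], [[0, -0.04, 0], [0, 0, 0]], [[0, -0.04, 0], [0, 0, 0]], [[0, -0.04, 0], [0, 0, 0]], [[0, -0.04, 0], [0, 0, 0]], [[0, -0.04, 0], [0, 0, 0]]])

```text
clock: 11.25
tool_pos: [0.5293, 0.3469, 0.094]
eef_rot: [0.706, 0.708, -0.0, -0.0]
contact_force: [0.0, -0.1, -2.0]
opening: 0.498
finger_force: 45.0
```

Request:
step_arm(increments=[[[0, -0.04, 0], [0, 0, 0]], [[0, -0.04, 0], [0, 0, 0]], [[0, -0.04, 0], [0, 0, 0]], [[0, -0.04, 0], [0, 0, 0]], [[0, -0.04, 0], [0, 0, 0]], [[0, -0.04, 0], [0, 0, 0]], [[0, -0.04, 0], [0, 0, 0]], [[0, -0.04, 0], [0, 0, 0]], [[0, -0.04, 0], [0, 0, 0]], [[0, -0.04, 0], [0, 0, 0]]])

```text
clock: 12.25
tool_pos: [0.5293, 0.3429, 0.094]
eef_rot: [0.706, 0.708, -0.0, -0.0]
contact_force: [-0.6, 0.6, -2.0]
opening: 0.502
finger_force: 45.0
```

Request:
step_arm(increments=[[[0, -0.04, 0], [0, 0, 0]], [[0, -0.04, 0], [0, 0, 0]], [[0, -0.04, 0], [0, 0, 0]], [[0, -0.04, 0], [0, 0, 0]], [[0, -0.04, 0], [0, 0, 0]], [[0, -0.04, 0], [0, 0, 0]], [[0, -0.04, 0], [0, 0, 0]], [[0, -0.04, 0], [0, 0, 0]], [[0, -0.04, 0], [0, 0, 0]], [[0, -0.04, 0], [0, 0, 0]]])

```text
clock: 13.25
tool_pos: [0.5293, 0.3389, 0.094]
eef_rot: [0.706, 0.708, -0.0, -0.0]
contact_force: [0.3, 0.1, -2.7]
opening: 0.5
finger_force: 45.0
```

Request:
step_arm(increments=[[[0, -0.04, 0], [0, 0, 0]], [[0, -0.04, 0], [0, 0, 0]], [[0, -0.04, 0], [0, 0, 0]], [[0, -0.04, 0], [0, 0, 0]], [[0, -0.04, 0], [0, 0, 0]], [[0, -0.04, 0], [0, 0, 0]], [[0, -0.04, 0], [0, 0, 0]], [[0, -0.04, 0], [0, 0, 0]], [[0, -0.04, 0], [0, 0, 0]], [[0, -0.04, 0], [0, 0, 0]]])

```text
clock: 14.25
tool_pos: [0.5293, 0.3349, 0.094]
eef_rot: [0.706, 0.708, -0.0, -0.0]
contact_force: [-0.0, -0.3, -3.3]
opening: 0.5
finger_force: 45.0
```

Request:
step_arm(increments=[[[0, -0.04, 0], [0, 0, 0]], [[0, -0.04, 0], [0, 0, 0]], [[0, -0.04, 0], [0, 0, 0]], [[0, -0.04, 0], [0, 0, 0]], [[0, -0.04, 0], [0, 0, 0]], [[0, -0.04, 0], [0, 0, 0]], [[0, -0.04, 0], [0, 0, 0]], [[0, -0.04, 0], [0, 0, 0]], [[0, -0.04, 0], [0, 0, 0]], [[0, -0.04, 0], [0, 0, 0]]])

```text
clock: 15.25
tool_pos: [0.5293, 0.3309, 0.094]
eef_rot: [0.706, 0.708, -0.0, -0.0]
contact_force: [0.2, 0.5, -1.9]
opening: 0.501
finger_force: 45.0
```

Request:
step_arm(increments=[[[0, -0.04, 0], [0, 0, 0]], [[0, -0.04, 0], [0, 0, 0]], [[0, -0.04, 0], [0, 0, 0]], [[0, -0.04, 0], [0, 0, 0]], [[0, -0.04, 0], [0, 0, 0]], [[0, -0.04, 0], [0, 0, 0]], [[0, -0.04, 0], [0, 0, 0]], [[0, -0.04, 0], [0, 0, 0]], [[0, -0.04, 0], [0, 0, 0]], [[0, -0.04, 0], [0, 0, 0]]])

```text
clock: 16.25
tool_pos: [0.5293, 0.3269, 0.094]
eef_rot: [0.706, 0.708, -0.0, -0.0]
contact_force: [0.5, -0.2, -1.3]
opening: 0.5
finger_force: 45.0
```

Request:
step_arm(increments=[[[0, -0.04, 0], [0, 0, 0]], [[0, -0.04, 0], [0, 0, 0]], [[0, -0.04, 0], [0, 0, 0]], [[0, -0.04, 0], [0, 0, 0]], [[0, -0.04, 0], [0, 0, 0]], [[0, -0.04, 0], [0, 0, 0]], [[0, -0.04, 0], [0, 0, 0]], [[0, -0.04, 0], [0, 0, 0]], [[0, -0.04, 0], [0, 0, 0]], [[0, -0.04, 0], [0, 0, 0]]])

```text
clock: 17.25
tool_pos: [0.5293, 0.3229, 0.094]
eef_rot: [0.706, 0.708, -0.0, -0.0]
contact_force: [-0.2, 0.3, -2.1]
opening: 0.5
finger_force: 45.0
```

Request:
step_arm(increments=[[[0, -0.04, 0], [0, 0, 0]], [[0, -0.04, 0], [0, 0, 0]], [[0, -0.04, 0], [0, 0, 0]], [[0, -0.04, 0], [0, 0, 0]], [[0, -0.04, 0], [0, 0, 0]], [[0, -0.04, 0], [0, 0, 0]], [[0, -0.04, 0], [0, 0, 0]], [[0, -0.04, 0], [0, 0, 0]], [[0, -0.04, 0], [0, 0, 0]], [[0, -0.04, 0], [0, 0, 0]]])

```text
clock: 18.25
tool_pos: [0.5293, 0.3189, 0.094]
eef_rot: [0.706, 0.708, -0.0, -0.0]
contact_force: [-0.9, 0.6, -2.2]
opening: 0.497
finger_force: 45.0
```

Request:
step_arm(increments=[[[0, -0.04, 0], [0, 0, 0]], [[0, -0.04, 0], [0, 0, 0]], [[0, -0.04, 0], [0, 0, 0]], [[0, -0.04, 0], [0, 0, 0]], [[0, -0.04, 0], [0, 0, 0]], [[0, -0.04, 0], [0, 0, 0]], [[0, -0.04, 0], [0, 0, 0]], [[0, -0.04, 0], [0, 0, 0]], [[0, -0.04, 0], [0, 0, 0]], [[0, -0.04, 0], [0, 0, 0]]])

```text
clock: 19.25
tool_pos: [0.5293, 0.3151, 0.094]
eef_rot: [0.706, 0.708, -0.0, -0.0]
contact_force: [-0.8, -0.2, -2.2]
opening: 0.501
finger_force: 45.0
```

Request:
step_arm(increments=[[[0, -0.04, 0], [0, 0, 0]], [[0, -0.04, 0], [0, 0, 0]], [[0, -0.04, 0], [0, 0, 0]], [[0, -0.04, 0], [0, 0, 0]], [[0, -0.04, 0], [0, 0, 0]], [[0, -0.04, 0], [0, 0, 0]], [[0, -0.04, 0], [0, 0, 0]], [[0, -0.04, 0], [0, 0, 0]], [[0, -0.04, 0], [0, 0, 0]], [[0, -0.04, 0], [0, 0, 0]]])

```text
clock: 20.25
tool_pos: [0.5291, 0.3122, 0.0939]
eef_rot: [0.706, 0.708, 0.0, -0.001]
contact_force: [0.5, 5.4, -7.3]
opening: 0.501
finger_force: 45.0
```

Request:
step_arm(increments=[[[0, -0.04, 0], [0, 0, 0]], [[0, -0.04, 0], [0, 0, 0]], [[0, -0.04, 0], [0, 0, 0]], [[0, -0.04, 0], [0, 0, 0]], [[0, -0.04, 0], [0, 0, 0]], [[0, -0.04, 0], [0, 0, 0]], [[0, -0.04, 0], [0, 0, 0]], [[0, -0.04, 0], [0, 0, 0]], [[0, -0.04, 0], [0, 0, 0]], [[0, -0.04, 0], [0, 0, 0]]])

```text
clock: 21.25
tool_pos: [0.5286, 0.308, 0.0933]
eef_rot: [0.706, 0.709, -0.0, -0.001]
contact_force: [0.0, 4.5, -9.7]
opening: 0.502
finger_force: 45.0
```

Request:
step_arm(increments=[[[0, -0.05, 0], [0, 0, 0]], [[0, -0.05, 0], [0, 0, 0]], [[0, -0.05, 0], [0, 0, 0]], [[0, -0.05, 0], [0, 0, 0]], [[0, -0.05, 0], [0, 0, 0]], [[0, -0.05, 0], [0, 0, 0]], [[0, -0.05, 0], [0, 0, 0]], [[0, -0.05, 0], [0, 0, 0]], [[0, -0.05, 0], [0, 0, 0]], [[0, -0.05, 0], [0, 0, 0]]])

```text
clock: 22.25
tool_pos: [0.5292, 0.3019, 0.0939]
eef_rot: [0.706, 0.708, -0.0, -0.0]
contact_force: [-0.9, 2.7, -14.2]
opening: 0.498
finger_force: 45.0
```

Request:
step_arm(increments=[[[0, -0.05, 0], [0, 0, 0]], [[0, -0.05, 0], [0, 0, 0]], [[0, -0.05, 0], [0, 0, 0]], [[0, -0.05, 0], [0, 0, 0]], [[0, -0.05, 0], [0, 0, 0]], [[0, -0.05, 0], [0, 0, 0]], [[0, -0.05, 0], [0, 0, 0]], [[0, -0.05, 0], [0, 0, 0]], [[0, -0.05, 0], [0, 0, 0]], [[0, -0.05, 0], [0, 0, 0]]])

```text
clock: 23.25
tool_pos: [0.5294, 0.2968, 0.094]
eef_rot: [0.706, 0.708, -0.0, -0.0]
contact_force: [0.0, 2.4, -14.7]
opening: 0.501
finger_force: 45.0
```

Request:
step_arm(increments=[[[0, -0.05, 0], [0, 0, 0]], [[0, -0.05, 0], [0, 0, 0]], [[0, -0.05, 0], [0, 0, 0]], [[0, -0.05, 0], [0, 0, 0]], [[0, -0.05, 0], [0, 0, 0]], [[0, -0.05, 0], [0, 0, 0]], [[0, -0.05, 0], [0, 0, 0]], [[0, -0.05, 0], [0, 0, 0]], [[0, -0.05, 0], [0, 0, 0]], [[0, -0.05, 0], [0, 0, 0]]])

```text
clock: 24.25
tool_pos: [0.5292, 0.2919, 0.094]
eef_rot: [0.706, 0.708, -0.0, -0.0]
contact_force: [0.6, 2.8, -12.9]
opening: 0.499
finger_force: 45.0
```

Request:
step_arm(increments=[[[0, -0.02, 0], [0, 0, 0]], [[0, -0.02, 0], [0, 0, 0]], [[0, -0.02, 0], [0, 0, 0]], [[0, -0.02, 0], [0, 0, 0]], [[0, -0.02, 0], [0, 0, 0]], [[0, -0.02, 0], [0, 0, 0]], [[0, -0.02, 0], [0, 0, 0]], [[0, -0.02, 0], [0, 0, 0]], [[0, -0.02, 0], [0, 0, 0]], [[0, -0.02, 0], [0, 0, 0]]])

```text
clock: 25.25
tool_pos: [0.5293, 0.2899, 0.094]
eef_rot: [0.706, 0.708, -0.0, -0.0]
contact_force: [-0.4, 2.7, -15.1]
opening: 0.501
finger_force: 45.0
```

Request:
step_arm(increments=[[[0, -0.02, 0], [0, 0, 0]], [[0, -0.02, 0], [0, 0, 0]], [[0, -0.02, 0], [0, 0, 0]], [[0, -0.02, 0], [0, 0, 0]], [[0, -0.02, 0], [0, 0, 0]], [[0, -0.02, 0], [0, 0, 0]], [[0, -0.02, 0], [0, 0, 0]], [[0, -0.02, 0], [0, 0, 0]], [[0, -0.02, 0], [0, 0, 0]], [[0, -0.02, 0], [0, 0, 0]]])

```text
clock: 26.25
tool_pos: [0.5293, 0.2875, 0.094]
eef_rot: [0.706, 0.708, -0.001, -0.0]
contact_force: [0.5, 0.9, -14.2]
opening: 0.495
finger_force: 45.0
```

Request:
step_arm(increments=[[[0, -0.01, 0], [0, 0, 0]], [[0, -0.01, 0], [0, 0, 0]], [[0, -0.01, 0], [0, 0, 0]], [[0, -0.01, 0], [0, 0, 0]], [[0, -0.01, 0], [0, 0, 0]], [[0, -0.01, 0], [0, 0, 0]], [[0, -0.01, 0], [0, 0, 0]], [[0, -0.01, 0], [0, 0, 0]], [[0, -0.01, 0], [0, 0, 0]], [[0, -0.01, 0], [0, 0, 0]]])

```text
clock: 27.25
tool_pos: [0.5293, 0.2862, 0.094]
eef_rot: [0.706, 0.708, -0.001, 0.0]
contact_force: [-0.1, 0.2, -13.1]
opening: 0.496
finger_force: 45.0
```

Request:
step_arm(increments=[[[0, -0.01, 0], [0, 0, 0]], [[0, -0.01, 0], [0, 0, 0]], [[0, -0.01, 0], [0, 0, 0]], [[0, -0.01, 0], [0, 0, 0]], [[0, -0.01, 0], [0, 0, 0]], [[0, -0.01, 0], [0, 0, 0]], [[0, -0.01, 0], [0, 0, 0]], [[0, -0.01, 0], [0, 0, 0]], [[0, -0.01, 0], [0, 0, 0]], [[0, -0.01, 0], [0, 0, 0]]])

```text
clock: 28.25
tool_pos: [0.5292, 0.2861, 0.094]
eef_rot: [0.706, 0.708, -0.0, -0.0]
contact_force: [0.3, -0.6, -13.9]
opening: 0.504
finger_force: 45.0
```

Request:
step_arm(increments=[[[0, -0.01, 0], [0, 0, 0]], [[0, -0.01, 0], [0, 0, 0]], [[0, -0.01, 0], [0, 0, 0]], [[0, -0.01, 0], [0, 0, 0]], [[0, -0.01, 0], [0, 0, 0]], [[0, -0.01, 0], [0, 0, 0]], [[0, -0.01, 0], [0, 0, 0]], [[0, -0.01, 0], [0, 0, 0]], [[0, -0.01, 0], [0, 0, 0]], [[0, -0.01, 0], [0, 0, 0]]])

```text
clock: 29.25
tool_pos: [0.5293, 0.2849, 0.094]
eef_rot: [0.706, 0.708, -0.0, -0.0]
contact_force: [-0.3, -2.3, -12.1]
opening: 0.504
finger_force: 45.0
```

Request:
step_arm(increments=[[[0, -0.01, 0], [0, 0, 0]], [[0, -0.01, 0], [0, 0, 0]], [[0, -0.01, 0], [0, 0, 0]], [[0, -0.01, 0], [0, 0, 0]], [[0, -0.01, 0], [0, 0, 0]], [[0, -0.01, 0], [0, 0, 0]], [[0, -0.01, 0], [0, 0, 0]], [[0, -0.01, 0], [0, 0, 0]], [[0, -0.01, 0], [0, 0, 0]], [[0, -0.01, 0], [0, 0, 0]]])

```text
clock: 30.25
tool_pos: [0.5294, 0.2839, 0.0941]
eef_rot: [0.706, 0.708, -0.0, -0.0]
contact_force: [-0.2, -3.3, -9.2]
opening: 0.499
finger_force: 45.0
```

Request:
step_arm(increments=[[[0, -0.01, 0], [0, 0, 0]], [[0, -0.01, 0], [0, 0, 0]], [[0, -0.01, 0], [0, 0, 0]], [[0, -0.01, 0], [0, 0, 0]], [[0, -0.01, 0], [0, 0, 0]], [[0, -0.01, 0], [0, 0, 0]], [[0, -0.01, 0], [0, 0, 0]], [[0, -0.01, 0], [0, 0, 0]], [[0, -0.01, 0], [0, 0, 0]], [[0, -0.01, 0], [0, 0, 0]]])

```text
clock: 31.25
tool_pos: [0.5294, 0.283, 0.0941]
eef_rot: [0.706, 0.708, -0.0, -0.0]
contact_force: [0.2, -3.3, -8.9]
opening: 0.499
finger_force: 45.0
```

Request:
step_arm(increments=[[[0, -0.01, 0], [0, 0, 0]], [[0, -0.01, 0], [0, 0, 0]], [[0, -0.01, 0], [0, 0, 0]], [[0, -0.01, 0], [0, 0, 0]], [[0, -0.01, 0], [0, 0, 0]], [[0, -0.01, 0], [0, 0, 0]], [[0, -0.01, 0], [0, 0, 0]], [[0, -0.01, 0], [0, 0, 0]], [[0, -0.01, 0], [0, 0, 0]], [[0, -0.01, 0], [0, 0, 0]]])

```text
clock: 32.25
tool_pos: [0.5293, 0.2826, 0.0941]
eef_rot: [0.706, 0.708, 0.0, -0.0]
contact_force: [-0.3, 0.2, -9.4]
opening: 0.498
finger_force: 45.0
```

The drag dropped, turned to a pull of −3.3 N and rose again to about 0 at y = 0.2826, so that is the click. I'll lower the block slightly and release it.

Request:
step_arm(increments=[[[0, 0, -0.02], [0, 0, 0]], [[0, 0, -0.02], [0, 0, 0]], [[0, 0, -0.02], [0, 0, 0]], [[0, 0, -0.02], [0, 0, 0]], [[0, 0, -0.02], [0, 0, 0]], [[0, 0, 0], [0, 0, 0]], [[0, 0, 0], [0, 0, 0]], [[0, 0, 0], [0, 0, 0]], [[0, 0, 0], [0, 0, 0]], [[0, 0, 0], [0, 0, 0]]], grip_force=20)

```text
clock: 33.25
tool_pos: [0.5294, 0.2823, 0.0931]
eef_rot: [0.706, 0.708, 0.0, -0.0]
contact_force: [-0.3, 2.2, -6.8]
opening: 0.505
finger_force: 20.0
```

Request:
step_arm(increments=[[[0, 0, 0], [0, 0, 0]], [[0, 0, 0], [0, 0, 0]], [[0, 0, 0], [0, 0, 0]], [[0, 0, 0], [0, 0, 0]], [[0, 0, 0], [0, 0, 0]], [[0, 0, 0], [0, 0, 0]], [[0, 0, 0], [0, 0, 0]], [[0, 0, 0], [0, 0, 0]], [[0, 0, 0], [0, 0, 0]], [[0, 0, 0], [0, 0, 0]]], fingers=0.85)

```text
clock: 34.25
tool_pos: [0.5293, 0.2819, 0.093]
eef_rot: [0.706, 0.708, -0.0, -0.0]
contact_force: [-0.7, -0.3, 0.3]
opening: 0.846
finger_force: 0.0
```

```bash
python3 sv.py 3
```

```text
{'clock': np.float64(34.3), 'tool_pos': array([0.5293, 0.2819, 0.093 ]), 'contact_force': array([0.063 , 0.2639, 0.2625]), 'moment': array([-0.0705,  0.0611,  0.0212]), 'finger_force': np.float64(0.0)}
block -x face 146 0.5053742196458262
end y 160 0.28295300441288973
top z 97 0.13037920582915605
```

Request:
step_arm(increments=[[[0, 0, 0.5], [0, 0, 0]], [[0, 0, 1], [0, 0, 0]], [[0, 0, 1.5], [0, 0, 0]], [[0, 0, 2], [0, 0, 0]], [[0, 0, 2], [0, 0, 0]], [[0, 0, 2], [0, 0, 0]], [[0, 0, 2], [0, 0, 0]], [[0, 0, 1], [0, 0, 0]], [[0, 0, 0], [0, 0, 0]], [[0, 0, 0], [0, 0, 0]]])

```text
clock: 35.3
tool_pos: [0.5289, 0.2818, 0.2127]
eef_rot: [0.706, 0.708, -0.001, -0.0]
contact_force: [0.2, -0.0, -0.1]
opening: 0.848
finger_force: 0.0
```

```bash
sed -i 's/^y=s\[.*; S=W/y=.2829; S=W/' sv.py; python3 sv.py 4
```

```text
{'clock': np.float64(35.35), 'tool_pos': array([0.5286, 0.2817, 0.2122]), 'contact_force': array([ 0.7697, -0.0122,  0.6562]), 'moment': array([-0.0596,  0.1296, -0.0061]), 'finger_force': np.float64(0.0)}
block -x face 147 0.5053491399435314
end y 153 0.2839050868426136
top z 97 0.13036413584184975
```

View pics/s4.png

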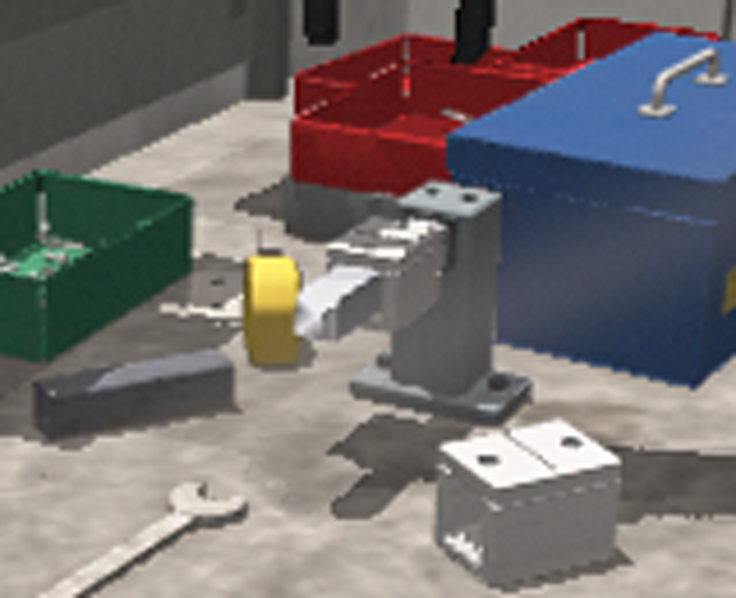

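The block sits level on the bar at crop (385,270), centred in x at 0.5276 against the bar's 0.5274. Its middle is about 96 mm from the free end, the hand is clear, and the bystanders have not moved in the view.

```bash
python3 -c "
from plant import r
print(r.finish_job())"
```

```text
the job is handed in; nothing more can be done
None
```

I handed the job in at about 35 s of the 56 s allowed: the small aluminium block is on the rail, released at the click about 96 mm from the bar's free end, with the hand clear and the bystanders unmoved in the last view; no verdict came back.

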